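Sweep the silver scrap off the goldsmith's board into the scrap tray

TASK

Clear the silver scrap off the goldsmith's work board: with your fingertips, sweep the casting button, the bar end and the ring along the board and over its end into the empty scrap tray (not into the tray that holds tools). Only push them along; do not grip, lift or press down on them. Leave the jar and the doming block standing where they are on the board, and leave the mug and the pliers beside it alone.

Things in the scene. Friction and masses are not known exactly. Their poses are not given: they have to be found in the camera images.
- board: Fixed wooden board, 290 mm (its x) by 260 mm (its y), flat rimless top 36 mm above the bench; a tray against each y end. Origin: centre of its underside, z up. Scrap, jar and block stand on it, each in its own row parallel to its y (rows near x = -100, -50, 0, +50 mm, which is in which varies; block at +100), so a piece pushed straight along y to the scrap tray meets nothing.
- scrap_tray: Fixed EMPTY open aluminium tray, outside 290 mm (its x, parallel to the board's x) by 90 mm (its y) by 34 mm high, walls and floor 3 mm, rim 2 mm below the board's top, touching one y end of the board along the full width of the board. Origin: centre of its underside, on the bench.
- tool_tray: Fixed tray of the same size at the other y end of the board, with red-handled pliers and two needle files lying in it, all below its rim. Not for scrap. Origin: centre of its underside, on the bench.
- button: Loose silver casting button, about 65 g: a round disc 30 mm across, 6 mm straight side then a cone to 12 mm height, with an 8 mm thick cut-off stub on top, 18 mm high in all. Origin: centre of its underside; z up.
- bar_end: Loose silver bar end, about 42 g: a plain block 24 mm (its x) by 14 mm (its y) by 12 mm high. Origin: centre of its underside; any yaw.
- ring: Loose plain silver ring lying flat, about 28 g: 26 mm outside, 18 mm bore, 10 mm high. Origin: centre of its underside.
- jar: Bystander: small round lidded glass jar, 32 mm across and 42 mm high, 80 g, standing on the board in one of the rows. Origin: centre of its underside.
- block: Bystander: steel doming block, a 38 mm cube with round hollows, 0.42 kg, on the board's row at +100 mm in the board's x. Origin: centre of its underside.
- mug: Bystander: white mug, 80 mm across, 95 mm high, on the bench beyond the tray at the board's +y end. Origin: centre of its underside.
- pliers: Bystander: yellow-handled pliers lying on the bench beyond the tray at the board's -y end, about 165 mm long (along its x) and 45 mm wide, 13 mm high. Origin: under the pivot.

How it is judged:
At the end, for the whole second after the job is handed in: The casting button, the bar end and the ring all lie at rest inside the walls of the scrap tray, below its rim (the centre of each piece's underside less than 30 mm above the bench) (x of button in the frame of scrap_tray between -0.145 and 0.145 m and y of button in the frame of scrap_tray between -0.046 and 0.046 m and z of each of button, bar_end, ring in the frame of scrap_tray below 0.03 m and linear speed of each of button, bar_end, ring below 0.03 m/s and x of bar_end in the frame of scrap_tray between -0.145 and 0.145 m and y of bar_end in the frame of scrap_tray between -0.046 and 0.046 m and x of ring in the frame of scrap_tray between -0.145 and 0.145 m and y of ring in the frame of scrap_tray between -0.046 and 0.046 m); the robot touches nothing.
It fails at once if a piece of scrap was lifted more than 25 mm above the board instead of being swept (height (world z) of any of button, bar_end, ring above 0.061 m).
It fails at once if a piece of scrap was gripped or jammed by the fingers (more than 18 N) (contact force between the fingers and button above 18 N or contact force between the fingers and bar_end above 18 N or contact force between the fingers and ring above 18 N).
It fails at once if the jar was moved more than 15 mm or tipped over (distance of jar from where it was at the start of the episode above 0.015 m or angle between jar's own z axis and vertical above 0.35 rad).
It fails at once if the doming block, the mug or the pliers were moved more than 15 mm (distance of any of block, mug, pliers from where it was at the start of the episode above 0.015 m).
It also fails if it takes over 58 s, if anything falls off the work surface, if the arm or the gripper's body presses on something with over 40 N, if the wrist force passes 120 N, or if a joint passes its speed limit or range.

ROBOT

A 7-joint arm with a two-finger parallel gripper is mounted at the origin on the work surface. World frame = base frame: x ahead of the robot, y to its left, z up, the work surface at z = 0. Lengths are in m, angles in rad, forces in N, time in s.
With the tool pointing down it reaches from about 0.35 to 0.9 m from the base axis. Payload 8.1 kg.
Tool frame: the origin (TCP) lies at the very end of the fingers, on their centre line; the grasp point (between the pads) lies hold_point_z behind it (hold_point_z is the distance from the TCP to the grasp point, in m); z points along the fingers, y is the line along which they close (so a half turn about z gives the same grasp; the last joint's range is limited). The gripper opens to 85 mm and grips with 20 to 120 N. Pads are 22 mm wide; open, the fingers measure 114 mm over their backs; the gripper's body (76 mm by 85 mm) begins 54 mm behind the grasp point. The pads swing forward as they close: fully open they stand 13 mm farther back than shut.
Start: joints at [1.048, 0.434, 0.025, 1.573, -0.012, 1.134, -0.075], TCP at [0.255, -0.571, 0.231] pointing down, gripper open.
Joint ranges: [-2.62, 2.62], [-0.44, 2.09], [-1.27, 1.32], [0.08, 2.57], [-1.32, 4.46], [0.12, 2], [-2.74, 2.74]. Speed limits (rad/s): [2.22, 2.22, 3.01, 3.01, 3.14, 3.14, 3.14].

INTERFACE

Orientations are given as a unit quaternion [x, y, z, w].
In Python, from bench import get_state, read_camera, get_calibration, sign_off, hold_point_z gives the robot as it stands.
- The arm moves only by the tool send_rows, never from a script. Its argument "series" is a list of rows, each a list of 3 entries, a list of its own where there are three numbers: the opening, from -1 (shut) to 1 (fully open), then the shift along the tool's x, y, z each as a share of 0.4 m, from -1 to 1, then the turn about the tool's z as a share of 2 pi rad, from -1 to 1. In form: [[hand, [tx, ty, tz], twist], ...]. A call has 1 to 8 rows; each row is the pose to reach, as a shift and turn from the pose commanded when the call began, along the tool's axes at that moment, turning the shorter way round; what a row does not reach only later rows make up. A row lasts 1/10 s, in which the tool goes at most 50 mm and 8.59 degrees, less where a joint would pass 70% of its speed; a pose out of reach is approached as far as the arm can. A call with a number of a shift or a turn outside -1 to 1 is refused whole. A call with a gripper value outside its range is refused whole. The fingers move at their own pace and stop on an object; the grip force is fixed at half the most. Time passes only in rows, so rows that repeat a pose let the fingers close. It gives the time, the measured TCP pose, the force, the opening and the grip force at its end, in the units of the state.
- get_state(): the state, without advancing time (a new reading comes with each control period).
- read_camera(name): name is "scene" or "top" or "wrist"; returns the picture (400x640x3 uint8, red, green, blue); there is no depth.
- get_calibration(name): a dict with "fov_y" (degrees; the focal length in pixels is half the picture's height over the tangent of half this angle, whatever the lens; pixels are square), "cx", "cy" (the principal point, pixels), "rvec" (rotation vector, rad) and "tvec" (3), from world to camera coordinates, as OpenCV has them. Camera axes: x right, y down, z forward; pixel columns grow to the right and rows downward; lengths in m; the calibration is good to about 2 mm. A picture is of the moment at which its call begins: read the wrist's pose just before it. get_calibration takes no time and is no camera call; for the wrist camera it gives the pose at the moment of the call.
- sign_off(): hands the job in; it is judged then, once.
The state is a dict: "clock": time; "qpos": joint angles; "joint_velocities": joint speeds; "effort": joint torques, N m; "eef_pos": TCP position; "ee_rot": TCP orientation; "force": force on the tool from outside, world axes, zero at the start; "ft_torque": the same for the moment, N m; "width": finger opening in m; "grasp_force": force on a finger pad.
Only numpy, scipy, OpenCV 4.12 (cv2) and the standard library are available. Lean on these libraries where they do the work, as an engineer would, in place of code of your own. Each camera call takes 0.05 s, during which the arm holds its last target. There are 200 camera calls.

## Working session

There is one attempt and no reset: what is moved stays moved. The work goes in short steps, Python scripts to look and compute and a tool call to move; the robot and the scene stay as the last step left them, time stands still between calls to the robot, and variables do not carry over. Pictures are saved under pics/ and viewed, at most 10 in all, crops included, and the job is handed in when it is done.

Besides the shell and the picture viewer there is one more tool, called by a JSON object that holds its "api" and its "payload", one argument or row to a line. send_rows: Moves the arm, as the interface text tells. Its arguments: {"type":"object","properties":{"series":{"type":"array"}},"required":["series"]}

```bash
mkdir -p pics; python3 - <<'E'
from bench import *
import cv2
s=get_state();print({k:s[k] for k in('clock','eef_pos','ee_rot','width','force')},hold_point_z)
for n in('top','scene'):
    cv2.imwrite(f'pics/{n}0.png',read_camera(n)[:,:,::-1]);print(n,get_calibration(n))
E
```

```text
{'clock': 0.0, 'eef_pos': array([ 0.25446573, -0.57030835,  0.23053478]), 'ee_rot': array([ 9.78059821e-01,  2.08322788e-01, -2.45748137e-04, -7.36355840e-04]), 'width': 0.08521870967173019, 'force': array([-0.20691024,  0.64219511, -0.87902173])} 0.0187
top {'fov_y': 44.33194504422353, 'cx': 319.5622659504159, 'cy': 201.81214309276612, 'rvec': array([ 2.14894586, -2.14956472,  0.15591192]), 'tvec': array([0.02840384, 0.60293018, 1.219303  ])}
scene {'fov_y': 42.42189818501877, 'cx': 324.9989787729926, 'cy': 196.69181820902207, 'rvec': array([ 1.02463785,  2.37648794, -1.05727857]), 'tvec': array([ 0.37949539, -0.25644593,  1.52691766])}
```

View pics/top0.png

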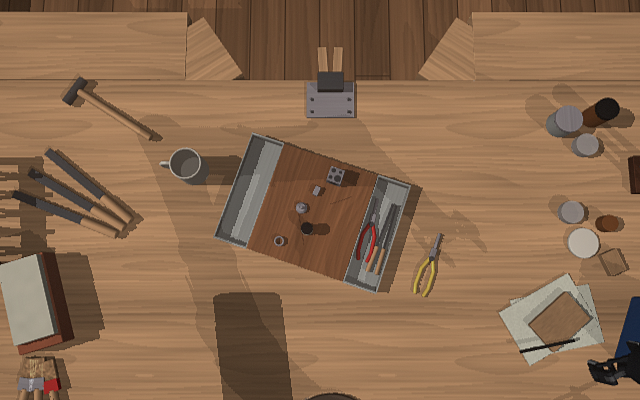

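View pics/scene0.png

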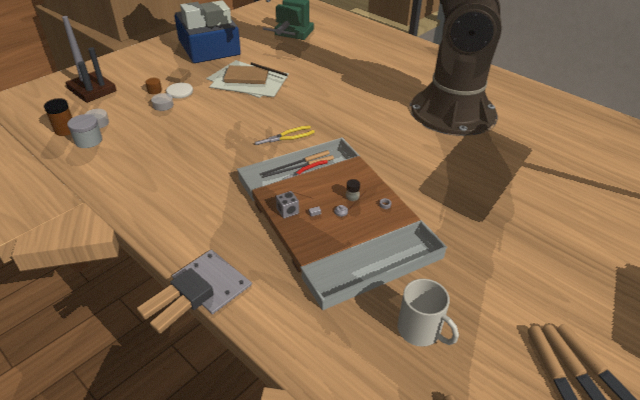

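The top view shows the empty tray on the left (about 250,190) with the mug beyond it, and the tool tray on the right. On the board are the block (335,175), bar end (316,190), button (302,208), jar (307,228) and ring (280,240). The scene view agrees. I'll enlarge both.

```bash
python3 - <<'E'
import cv2
t=cv2.imread('pics/top0.png')[125:300,205:430]
s=cv2.imread('pics/scene0.png')[135:305,235:450]
cv2.imwrite('pics/tc.png',cv2.resize(t,None,fx=3.5,fy=3.5,interpolation=cv2.INTER_CUBIC)[:600,:800])
cv2.imwrite('pics/sc.png',cv2.resize(s,None,fx=3.5,fy=3.5,interpolation=cv2.INTER_CUBIC)[:600,:800])
E
```

```text
(no output)
```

View pics/tc.png

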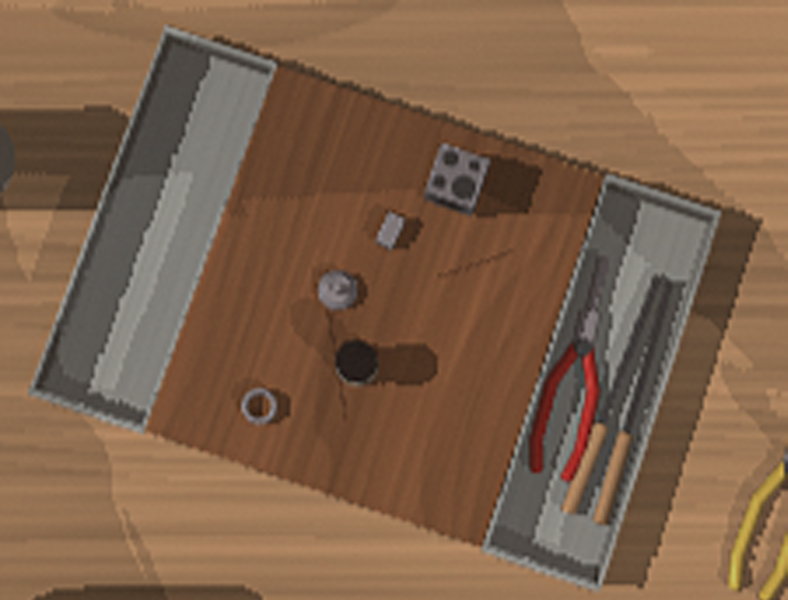

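View pics/sc.png

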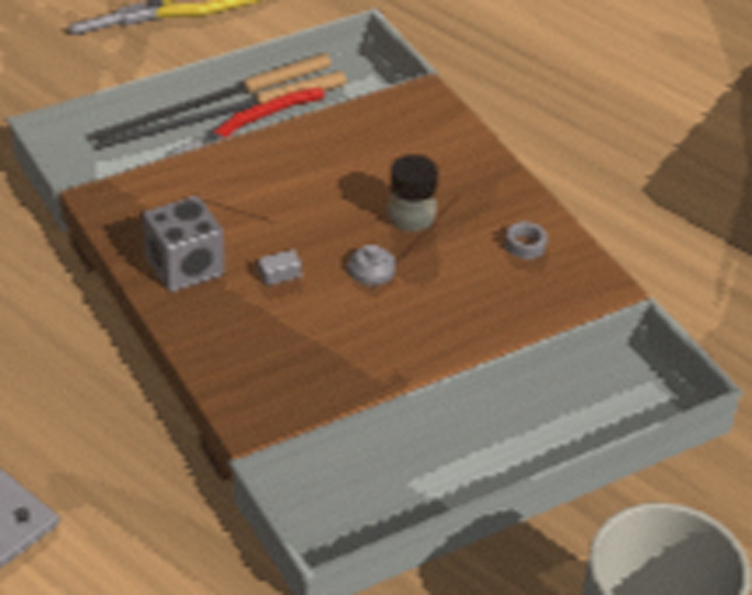

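The enlarged top crop shows block (459,175), bar end (391,229), button stub (339,287), jar lid (357,361) and ring (259,405). The board corners are at (275,65), (147,430), (605,180) and (487,548). The scene crop shows the same things at (181,222), (280,264), (373,252), (413,166) and (527,236), with corners at (232,462), (648,302), (63,193) and (437,75).

```bash
cat > h.py <<'E'
import numpy as np,cv2
from bench import *
def cal(n):
    c=get_calibration(n);f=200/np.tan(np.radians(c['fov_y']/2))
    K=np.array([[f,0,c['cx']],[0,f,c['cy']],[0,0,1]]);R=cv2.Rodrigues(c['rvec'])[0]
    return K,R,np.array(c['tvec'])
def P(n):
    K,R,t=cal(n);return K@np.c_[R,t]
def tri(a,b,n1='top',n2='scene'):
    X=cv2.triangulatePoints(P(n1),P(n2),np.float64(a).reshape(2,1),np.float64(b).reshape(2,1)).ravel();return X[:3]/X[3]
def onz(n,px,z):
    K,R,t=cal(n);o=-R.T@t;d=R.T@np.linalg.solve(K,[px[0],px[1],1]);return o+d*(z-o[2])/d[2]
E
python3 - <<'E'
from h import *
np.set_printoptions(precision=4,suppress=True)
T=dict(A=(275,65),B=(147,430),C=(605,180),D=(487,548),block=(459,175),bar=(391,229),button=(339,287),jar=(357,361),ring=(259,405))
S=dict(A=(232,462),B=(648,302),C=(63,193),D=(437,75),block=(181,222),bar=(280,264),button=(373,252),jar=(413,166),ring=(527,236))
Z=dict(block=.074,bar=.048,button=.054,jar=.078,ring=.046)
X={};Q={}
for k in T:
    a=(np.array(T[k])+.5)/3.5-.5+[205,125];b=(np.array(S[k])+.5)/3.5-.5+[235,135]
    X[k]=tri(a,b);z=Z.get(k,.036);Q[k]=onz('top',a,z);print(k,X[k],Q[k],onz('scene',b,z))
c=sum(Q[k] for k in'ABCD')/4
# scrap end AB ; +y dir toward scrap (mug at +y)
y=(Q['A']+Q['B']-Q['C']-Q['D'])[:2];y/=np.linalg.norm(y);x=np.array([y[1],-y[0]])
print('c',c,'y',y,'x',x,'yaw',np.degrees(np.arctan2(x[1],x[0])))
for k in Q:
    d=(Q[k]-c)[:2];print(k,d@x,d@y)
R=cv2.Rodrigues
from scipy.spatial.transform import Rotation as Ro
print(Ro.from_quat(get_state()['ee_rot']).as_matrix())
E
```

```text
A [0.7609 0.1233 0.0328] [0.7595 0.1237 0.036 ] [0.7632 0.1247 0.036 ]
B [0.4864 0.2155 0.029 ] [0.4862 0.2142 0.036 ] [0.4928 0.2193 0.036 ]
C [ 0.6726 -0.1233  0.0308] [ 0.6716 -0.1228  0.036 ] [ 0.6762 -0.1184  0.036 ]
D [ 0.3999 -0.0315  0.0297] [ 0.4012 -0.0329  0.036 ] [ 0.4055 -0.0247  0.036 ]
block [ 0.6686 -0.013   0.0709] [ 0.6678 -0.0127  0.074 ] [ 0.671  -0.0106  0.074 ]
bar [0.633  0.0369 0.0441] [0.6327 0.0365 0.048 ] [0.6358 0.0402 0.048 ]
button [0.5891 0.075  0.0496] [0.5889 0.0742 0.054 ] [0.5924 0.0786 0.054 ]
jar [0.5333 0.0599 0.0773] [0.5329 0.0604 0.078 ] [0.5344 0.0599 0.078 ]
ring [0.5039 0.1322 0.0436] [0.5038 0.132  0.046 ] [0.5062 0.1336 0.046 ]
c [0.5797 0.0456 0.036 ] y [0.3306 0.9438] x [ 0.9438 -0.3306] yaw -19.306964079913474
A 0.14392060159218156 0.13321170451402803
B -0.14392060159218162 0.12827168350493037
C 0.14245580291435161 -0.12844725029580817
D -0.1424558029143516 -0.13303613772315026
block 0.10246992910433873 -0.02583224378723935
bar 0.05302436504939481 0.008942738493573337
button -0.0007325034698555718 0.030115450094622527
jar -0.04907897225928859 -0.0014608277319673388
ring -0.10020619309619722 0.05651949455272286
[[ 0.9132  0.4075 -0.0008]
 [ 0.4075 -0.9132  0.0013]
 [-0.0002 -0.0015 -1.    ]]
```

{"api": "send_rows", "payload": {
  "series": [
    [-0.76,[0.675,-0.525,0],-0.13],
    [-0.76,[0.675,-0.525,0],-0.13],
    [-0.76,[0.675,-0.525,0],-0.13],
    [-0.76,[0.675,-0.525,0],-0.13],
    [-0.76,[0.675,-0.525,0],-0.13],
    [-0.76,[0.675,-0.525,0],-0.13],
    [-0.76,[0.675,-0.525,0],-0.13],
    [-0.76,[0.675,-0.525,0],-0.13]
  ]
}}

```text
clock: 0.9
eef_pos: [0.4186, -0.2628, 0.2315]
ee_rot: [0.812, 0.583, 0.001, -0.001]
force: [0.1, -0.6, -0.2]
width: 0.0102
grasp_force: 0.0
```

```bash
cat >> h.py <<'E'
from scipy.spatial.transform import Rotation as Ro
def go(*t):
    s=get_state();M=Ro.from_quat(s['ee_rot']).as_matrix();p=np.array(s['eef_pos'])
    print('t',round(s['clock'],2),'p',p.round(4),'w',round(s['width'],4),'F',np.round(s['force'],1),'tool x angle',np.degrees(np.arctan2(M[1,0],M[0,0])).round(2))
    print('shares',((M.T@(np.array(t)-p))/.4).round(4))
E
python3 -c "
from h import *
go(.576,.0349,.12)"
```

```text
t 0.9 p [ 0.4186 -0.2628  0.2315] w 0.0102 F [ 0.1 -0.6 -0.2] tool x angle 71.37
shares [0.8301 0.1349 0.2809]
```

{"api": "send_rows", "payload": {
  "series": [
    [-0.76,[0.83,0.135,0.1],0],
    [-0.76,[0.83,0.135,0.1],0],
    [-0.76,[0.83,0.135,0.1],0],
    [-0.76,[0.83,0.135,0.1],0],
    [-0.76,[0.83,0.135,0.1],0],
    [-0.76,[0.83,0.135,0.1],0],
    [-0.76,[0.83,0.135,0.28],0],
    [-0.76,[0.83,0.135,0.28],0]
  ]
}}

```text
clock: 1.7
eef_pos: [0.5761, 0.0292, 0.1175]
ee_rot: [0.814, 0.581, 0.0, -0.0]
force: [0.3, -1.3, -0.9]
width: 0.0103
grasp_force: 0.0
```

```bash
python3 - <<'E'
from h import *
go(.576,.0349,.039)
c=read_camera('wrist');K,R,t=cal('wrist')
cv2.imwrite('pics/w1.png',c[:,:,::-1])
o=-R.T@t;print('cam',o.round(3))
for n,p in dict(button=(.5906,.0764,.054),jar=(.5337,.0602,.078),bar=(.6343,.0384,.048),ring=(.505,.1328,.046),tcp=tuple(get_state()['eef_pos'])).items():
    v=K@(R@np.array(p)+t);print(n,(v[:2]/v[2]).round(1))
E
```

```text
t 1.7 p [0.5761 0.0292 0.1175] w 0.0103 F [ 0.3 -1.3 -0.9] tool x angle 70.99
shares [ 0.0133 -0.0048  0.1962]
cam [0.596 0.095 0.254]
button [321.7 148.2]
jar [245.8 205.4]
bar [395.6 177.6]
ring [178.1 109.7]
tcp [320.  250.6]
```

View pics/w1.png

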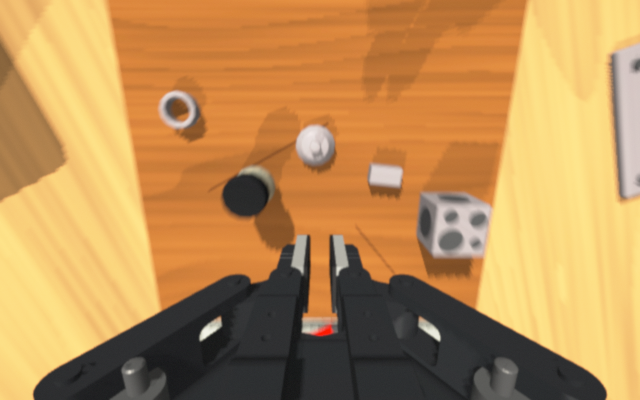

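The wrist view shows the button stub at (317,149), the bar-end top at (387,172), the ring at (180,108) and the jar lid at (246,194). The fingertips sit at (303,238) and (337,238), symmetric about column 320. I'll take the piece positions from this view.

```bash
python3 - <<'E'
from h import *
W=dict(button=(317,149,.054),bar=(387,171,.048),ring=(180,108,.046),jar=(246,194,.078),block=(456,224,.074))
T=dict(block=(459,175),bar=(391,229),button=(339,287),jar=(357,361),ring=(259,405))
x=np.array([.944,-.331]);y=np.array([.331,.944]);c=np.array([.5813,.0477])
for k,v in W.items():
    q=onz('wrist',v[:2],v[2]);a=(np.array(T[k])+.5)/3.5-.5+[205,125]
    print(k,'wrist',q.round(4),'row',(x@(q[:2]-c)).round(4),(y@(q[:2]-c)).round(4),'tri top/wrist',tri(a,v[:2],'top','wrist').round(4))
for n,p in dict(L=(113,200),R=(505,100)).items():
    pass
cv2.imwrite('pics/x.png',read_camera('top')[125:300,205:430,::-1])
go(.576,.0349,.039)
E
```

```text
button wrist [0.5874 0.0769 0.054 ] row -0.004 0.0296 tri top/wrist [0.5886 0.0749 0.0527]
bar wrist [0.6297 0.0451 0.048 ] row 0.0466 0.0135 tri top/wrist [0.6375 0.0366 0.0138]
ring wrist [0.5068 0.1334 0.046 ] row -0.0987 0.0562 tri top/wrist [0.5042 0.133  0.0411]
jar wrist [0.5367 0.0671 0.078 ] row -0.0485 0.0036 tri top/wrist [0.5335 0.0618 0.065 ]
block wrist [0.6593 0.0022 0.074 ] row 0.0887 -0.0171 tri top/wrist [ 0.6735 -0.0142  0.0406]
t 1.8 p [0.5732 0.0288 0.1148] w 0.0101 F [-0.7 -0.2  0.5] tool x angle 71.04
shares [0.0171 0.0029 0.1895]
```

{"api": "send_rows", "payload": {
  "series": [
    [-0.76,[0.0,0,0.08],0],
    [-0.76,[0.0,0,0.16],0],
    [-0.76,[0.0,0,0.16],0],
    [-0.76,[0.0,0,0.16],0]
  ]
}}

```text
clock: 2.2
eef_pos: [0.5758, 0.0259, 0.0564]
ee_rot: [0.815, 0.579, -0.0, 0.0]
force: [0.7, 0.8, -0.3]
width: 0.0101
grasp_force: 0.0
```

```bash
python3 - <<'E'
from h import *
for i in range(4): go(.589,.0765,.039);read_camera('top')
E
```

```text
t 2.2 p [0.5758 0.0259 0.0564] w 0.0101 F [ 0.7  0.8 -0.3] tool x angle 70.79
shares [ 0.1303 -0.0105  0.0435]
t 2.25 p [0.5766 0.0263 0.0572] w 0.0102 F [0.6 0.2 0.7] tool x angle 70.79
shares [ 0.1286 -0.0121  0.0456]
t 2.3 p [0.577  0.0265 0.0575] w 0.01 F [0.  0.2 0.4] tool x angle 70.8
shares [ 0.1278 -0.0128  0.0463]
t 2.35 p [0.577  0.0267 0.0575] w 0.0105 F [ 0.8 -0.5  1.1] tool x angle 70.81
shares [ 0.1274 -0.0127  0.0462]
```

{"api": "send_rows", "payload": {
  "series": [
    [-0.76,[0.0,-0.01,0.02],0],
    [-0.76,[0.0,-0.01,0.04],0],
    [-0.76,[0.0,-0.01,0.046],0],
    [-0.76,[0.0,-0.01,0.046],0],
    [-0.76,[0.0,-0.01,0.046],0]
  ]
}}

```text
clock: 2.9
eef_pos: [0.5717, 0.0283, 0.0366]
ee_rot: [0.815, 0.58, -0.0, -0.0]
force: [-0.4, -0.6, -0.7]
width: 0.0101
grasp_force: 0.0
```

```bash
python3 - <<'E'
from h import *
go(.589,.0765,.039);read_camera('top')
go(.589,.0765,.039)
cv2.imwrite('pics/w2.png',read_camera('wrist')[:,:,::-1])
E
```

```text
t 2.9 p [0.5717 0.0283 0.0366] w 0.0101 F [-0.4 -0.6 -0.7] tool x angle 70.86
shares [ 0.1281  0.0014 -0.0061]
t 2.95 p [0.5718 0.0283 0.0366] w 0.0104 F [ 0.  -0.6  0.1] tool x angle 70.86
shares [ 0.128   0.0012 -0.0059]
```

View pics/w2.png

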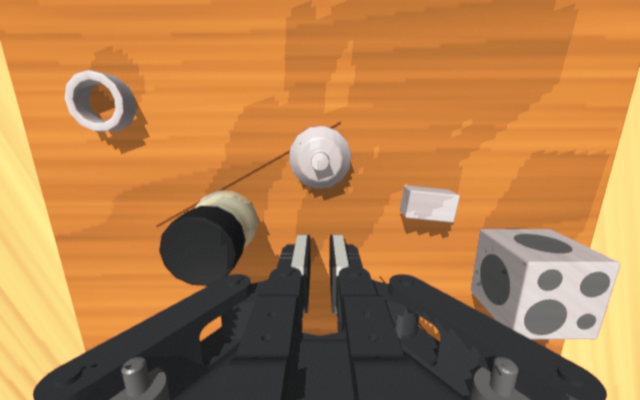

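The button is aligned with the fingertips at (320,160), and the jar lid at (205,245) is close to the left finger link. I'll work out how high and wide that link sits.

```bash
python3 - <<'E'
from h import *
s=get_state();M=Ro.from_quat(s['ee_rot']).as_matrix();p=np.array(s['eef_pos'])
K,R,t=cal('wrist');o=M.T@(-R.T@t-p);print('cam in tool',o.round(4),K[0,0])
for px in [(303,238),(285,248),(245,280),(225,275),(130,325),(45,370),(395,278),(600,375)]:
    d=M.T@R.T@np.linalg.solve(K,[px[0],px[1],1])
    print(px,[(f,(o+d*(f-o[0])/d[0])[1:].round(4)) for f in(.005,.011,.014)])
E
```

```text
cam in tool [ 0.0683 -0.0005 -0.1418] 288.4653806017742
(303, 238) [(0.005, array([-0.0094,  0.0053])), (0.011, array([-0.0085, -0.0086])), (0.014, array([-0.0081, -0.0156]))]
(285, 248) [(0.005, array([-0.0178, -0.0074])), (0.011, array([-0.0162, -0.0201])), (0.014, array([-0.0154, -0.0265]))]
(245, 280) [(0.005, array([-0.0307, -0.0375])), (0.011, array([-0.0279, -0.0474])), (0.014, array([-0.0264, -0.0523]))]
(225, 275) [(0.005, array([-0.0401, -0.0336])), (0.011, array([-0.0364, -0.0438])), (0.014, array([-0.0345, -0.049 ]))]
(130, 325) [(0.005, array([-0.0609, -0.064 ])), (0.011, array([-0.0551, -0.0714])), (0.014, array([-0.0523, -0.0751]))]
(45, 370) [(0.005, array([-0.0723, -0.0811])), (0.011, array([-0.0655, -0.0869])), (0.014, array([-0.0621, -0.0897]))]
(395, 278) [(0.005, array([ 0.0307, -0.0362])), (0.011, array([ 0.0278, -0.0462])), (0.014, array([ 0.0263, -0.0513]))]
(600, 375) [(0.005, array([ 0.0713, -0.0831])), (0.011, array([ 0.0645, -0.0886])), (0.014, array([ 0.0611, -0.0914]))]
```

{"api": "send_rows", "payload": {
  "series": [
    [-1,[0,0.01,-0.01],0],
    [-1,[0,0.0175,-0.01],0],
    [-1,[0,0.0175,-0.01],0],
    [-1,[0,0.0175,-0.006],0],
    [-1,[0,0.0175,-0.006],0],
    [-1,[0,0.0175,-0.006],0]
  ]
}}

```text
clock: 3.6
eef_pos: [0.5783, 0.026, 0.0392]
ee_rot: [0.815, 0.58, -0.0, -0.0]
force: [0.3, -0.3, 0.2]
width: 0.0
grasp_force: 0.0
```

```bash
python3 - <<'E'
from h import *
read_camera('top');go(.589,.0765,.039)
E
```

```text
t 3.65 p [0.5783 0.026  0.0392] w -0.0005 F [ 0.4 -0.2  0.1] tool x angle 70.85
shares [ 0.128  -0.0161  0.0005]
```

{"api": "send_rows", "payload": {
  "series": [
    [-1,[0.015,0,0],0],
    [-1,[0.03,0,0],0],
    [-1,[0.045,0,0],0],
    [-1,[0.06,0,0],0],
    [-1,[0.075,0,0],0],
    [-1,[0.09,0,0],0],
    [-1,[0.105,0,0],0],
    [-1,[0.12,0,0],0]
  ]
}}

```text
clock: 4.45
eef_pos: [0.5944, 0.0718, 0.0393]
ee_rot: [0.815, 0.58, -0.0, 0.0]
force: [-0.4, -1.1, 0.9]
width: -0.0005
grasp_force: 0.3
```

```bash
python3 - <<'E'
from h import *
cv2.imwrite('pics/w3.png',read_camera('wrist')[:,:,::-1])
read_camera('top');go(.589,.0765,.039)
E
```

```text
t 4.55 p [0.5945 0.0727 0.0394] w -0.0002 F [0.2 0.1 0.8] tool x angle 70.92
shares [ 0.0045 -0.0162  0.0009]
```

View pics/w3.png

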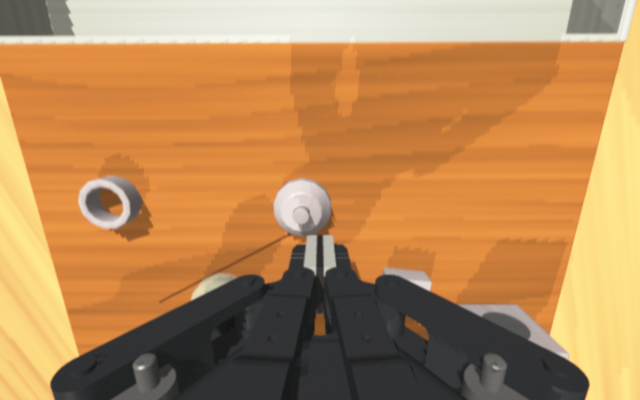

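The button at (302,208) is being pushed, but its contact is 18 px left of the pads' centre, on the pad corner. The fingers are past the jar now, so I'll back off slightly, re-centre, open a few mm as a cradle and go on.

{"api": "send_rows", "payload": {
  "series": [
    [-0.82,[-0.015,0,0],0],
    [-0.82,[-0.015,-0.01,0],0],
    [-0.82,[-0.015,-0.0165,0],0],
    [-0.82,[-0.015,-0.0165,0],0],
    [-0.82,[0,-0.0165,0],0],
    [-0.82,[0.015,-0.0165,0],0],
    [-0.82,[0.03,-0.0165,0],0],
    [-0.82,[0.045,-0.0165,0],0]
  ]
}}

```text
clock: 5.35
eef_pos: [0.5941, 0.0913, 0.0393]
ee_rot: [0.815, 0.58, 0.0, -0.0]
force: [-0.1, 0.2, -0.1]
width: 0.008
grasp_force: 0.3
```

{"api": "send_rows", "payload": {
  "series": [
    [-0.82,[0.02,0,0],0],
    [-0.82,[0.04,0,0],0],
    [-0.82,[0.06,0,0],0],
    [-0.82,[0.08,0,0],0],
    [-0.82,[0.1,0,0],0],
    [-0.82,[0.12,0,0],0]
  ]
}}

```text
clock: 5.95
eef_pos: [0.6099, 0.1365, 0.0393]
ee_rot: [0.815, 0.58, 0.0, 0.0]
force: [-0.5, -0.4, 1.1]
width: 0.0075
grasp_force: 0.2
```

```bash
python3 - <<'E'
from h import *
cv2.imwrite('pics/w4.png',read_camera('wrist')[:,:,::-1])
go(.589,.0765,.039)
E
```

```text
t 6.0 p [0.6102 0.1383 0.0394] w 0.0075 F [0.8 1.3 0.9] tool x angle 70.93
shares [-0.1634  0.0005  0.0009]
```

View pics/w4.png

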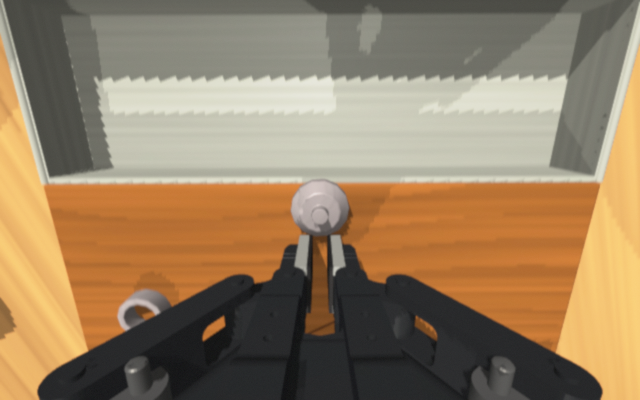

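The button is centred in the cradle at (320,208), with its front edge at the tray rim (row 182). I'll push it over the edge.

{"api": "send_rows", "payload": {
  "series": [
    [-0.82,[0.015,0,0],0],
    [-0.82,[0.03,0,0],0],
    [-0.82,[0.045,0,0],0],
    [-0.82,[0.06,0,0],0],
    [-0.82,[0.075,0,0],0],
    [-0.82,[0.09,0,0],0],
    [-0.82,[0.105,0,0],0],
    [-0.82,[0.12,0,0],0]
  ]
}}

```text
clock: 6.8
eef_pos: [0.6256, 0.1817, 0.0393]
ee_rot: [0.815, 0.58, 0.0, -0.0]
force: [0.6, -0.2, 0.9]
width: 0.0078
grasp_force: 0.0
```

{"api": "send_rows", "payload": {
  "series": [
    [-0.82,[0,0,-0.05],0],
    [-0.82,[0,0,-0.12],0],
    [-0.82,[0,0,-0.2],0],
    [-0.82,[0,0,-0.2],0],
    [-0.82,[0,0,-0.2],0]
  ]
}}

```text
clock: 7.3
eef_pos: [0.6259, 0.1815, 0.1201]
ee_rot: [0.815, 0.58, 0.001, 0.0]
force: [-0.4, 0.4, -0.5]
width: 0.0077
grasp_force: 0.0
```

```bash
python3 - <<'E'
from h import *
w=read_camera('wrist')[:,:,::-1];t=cv2.resize(read_camera('top')[125:300,205:430,::-1],None,fx=2.2,fy=2.2)
im=np.zeros((400,800,3),np.uint8);im[:200,:320]=cv2.resize(w,(320,200));im[:385,320:800]=t[:,:480] if t.shape[1]>=480 else 0
cv2.imwrite('pics/m5.png',im)
go(.49,.0932,.12);go(.6214,.0016,.12)
E
```

```text
t 7.4 p [0.6249 0.1809 0.1184] w 0.0075 F [-0.1 -0.2  0.5] tool x angle 70.85
shares [-0.3178 -0.2466 -0.0034]
t 7.4 p [0.6249 0.1809 0.1184] w 0.0075 F [-0.1 -0.2  0.5] tool x angle 70.85
shares [-0.4263  0.1389 -0.0037]
```

View pics/m5.png

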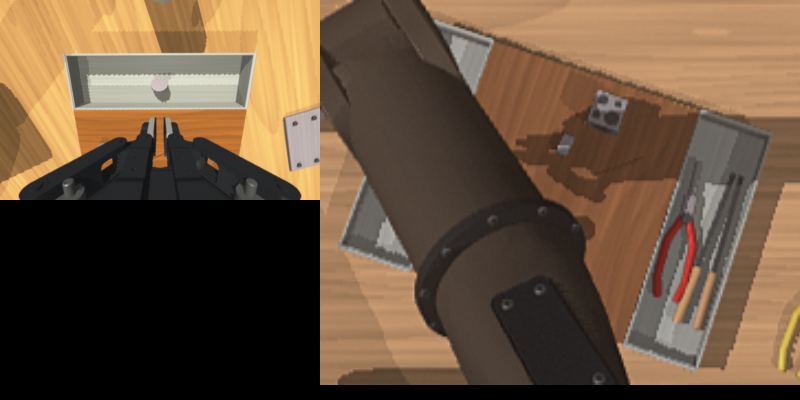

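The button lies in the scrap tray. Next is the bar end.

{"api": "send_rows", "payload": {
  "series": [
    [-0.82,[-0.1,0.03,0],0],
    [-0.82,[-0.21,0.066,0],0],
    [-0.82,[-0.32,0.1,0],0],
    [-0.82,[-0.42,0.133,0],0],
    [-0.82,[-0.42,0.133,0],0],
    [-0.82,[-0.42,0.133,0],0],
    [-0.82,[-0.42,0.133,0.08],0],
    [-0.82,[-0.42,0.133,0.08],0]
  ]
}}

```text
clock: 8.2
eef_pos: [0.6177, 0.0065, 0.0836]
ee_rot: [0.814, 0.581, -0.003, -0.002]
force: [-1.5, -0.3, -0.3]
width: 0.0074
grasp_force: 0.0
```

```bash
python3 - <<'E'
from h import *
cv2.imwrite('pics/w6.png',read_camera('wrist')[:,:,::-1])
read_camera('top');go(.634,.038,.0415)
E
```

```text
t 8.3 p [0.6197 0.0065 0.0867] w 0.0075 F [-1.   0.6  0.9] tool x angle 70.97
shares [0.0861 0.0084 0.113 ]
```

View pics/w6.png

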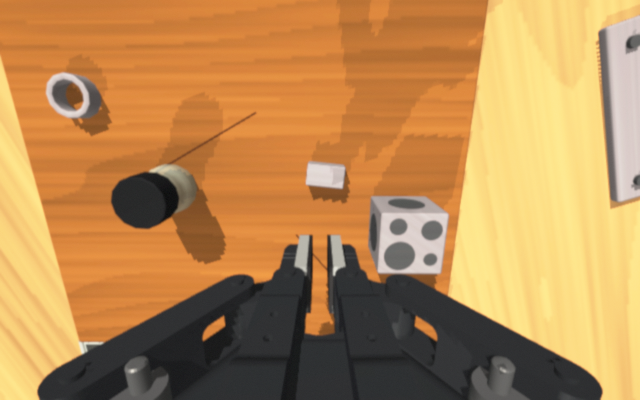

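The bar end's top is at (326,174), nearly centred ahead of the fingertips. The block (371 to 448, 195 to 275) clears the right finger. I'll go down and push.

{"api": "send_rows", "payload": {
  "series": [
    [-0.82,[0.008,0.0,0.03],0],
    [-0.82,[0.01,0.0,0.06],0],
    [-0.82,[0.01,0.0,0.09],0],
    [-0.82,[0.01,0.0,0.113],0],
    [-0.82,[0.01,0.0,0.113],0],
    [-0.82,[0.01,0.0,0.113],0]
  ]
}}

```text
clock: 8.9
eef_pos: [0.6217, 0.0087, 0.0419]
ee_rot: [0.815, 0.58, -0.0, -0.0]
force: [0.7, -0.5, 1.9]
width: 0.0079
grasp_force: 0.0
```

```bash
python3 - <<'E'
from h import *
read_camera('top');go(.634,.038,.0415)
E
```

```text
t 8.95 p [0.6221 0.0087 0.0423] w 0.0077 F [ 0.6 -0.6 -0.9] tool x angle 70.84
shares [0.0789 0.0042 0.002 ]
```

{"api": "send_rows", "payload": {
  "series": [
    [-0.82,[0.015,0.004,0],0],
    [-0.82,[0.03,0.004,0],0],
    [-0.82,[0.045,0.004,0],0],
    [-0.82,[0.06,0.004,0],0],
    [-0.82,[0.075,0.004,0],0],
    [-0.82,[0.09,0.004,0],0],
    [-0.82,[0.105,0.004,0],0],
    [-0.82,[0.12,0.004,0],0]
  ]
}}

```text
clock: 9.75
eef_pos: [0.6393, 0.054, 0.0421]
ee_rot: [0.815, 0.58, -0.0, 0.0]
force: [-0.3, -1.2, 0.8]
width: 0.008
grasp_force: 0.4
```

{"api": "send_rows", "payload": {
  "series": [
    [-0.82,[0.015,0,0],0],
    [-0.82,[0.03,0,0],0],
    [-0.82,[0.045,0,0],0],
    [-0.82,[0.06,0,0],0],
    [-0.82,[0.075,0,0],0],
    [-0.82,[0.09,0,0],0],
    [-0.82,[0.105,0,0],0],
    [-0.82,[0.12,0,0],0]
  ]
}}

```text
clock: 10.55
eef_pos: [0.655, 0.0994, 0.0421]
ee_rot: [0.815, 0.58, -0.0, 0.0]
force: [0.3, -1.6, 0.0]
width: 0.0075
grasp_force: 0.4
```

```bash
python3 - <<'E'
from h import *
cv2.imwrite('pics/w7.png',read_camera('wrist')[:,:,::-1])
go(.634,.038,.0415)
E
```

```text
t 10.6 p [0.6553 0.1009 0.0422] w 0.0078 F [ 1.2  1.7 -0.2] tool x angle 70.91
shares [-0.1659  0.0012  0.0015]
```

View pics/w7.png

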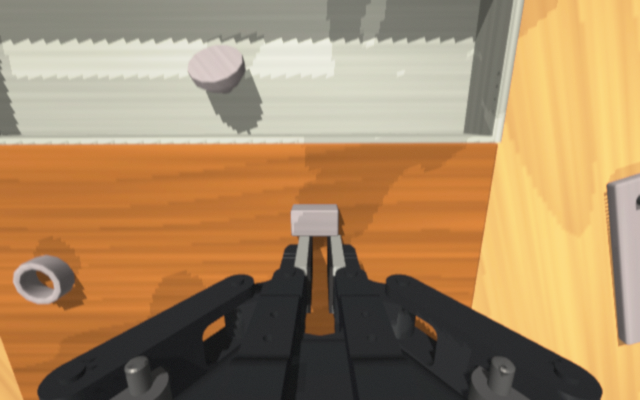

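The bar end sits square on the fingers at (315,220), and the button lies upside down in the tray at (217,68). That was the eleventh picture I viewed, one over the limit of 10, so I'll view no more and check by numbers only.

{"api": "send_rows", "payload": {
  "series": [
    [-0.82,[0.02,0,0],0],
    [-0.82,[0.04,0,0],0],
    [-0.82,[0.06,0,0],0],
    [-0.82,[0.08,0,0],0],
    [-0.82,[0.1,0,0],0],
    [-0.82,[0.12,0,0],0],
    [-0.82,[0.14,0,0],0],
    [-0.82,[0.16,0,0],0]
  ]
}}

```text
clock: 11.4
eef_pos: [0.6761, 0.1602, 0.0421]
ee_rot: [0.815, 0.58, 0.0, -0.0]
force: [0.1, -0.9, -0.2]
width: 0.0078
grasp_force: 0.0
```

{"api": "send_rows", "payload": {
  "series": [
    [-0.82,[0.02,0,0],0],
    [-0.82,[0.02,0,0],0],
    [-0.82,[0.02,0,-0.06],0],
    [-0.82,[0.02,0,-0.14],0],
    [-0.82,[0.02,0,-0.2],0],
    [-0.82,[0.02,0,-0.2],0]
  ]
}}

```text
clock: 12.0
eef_pos: [0.6807, 0.1675, 0.1264]
ee_rot: [0.815, 0.579, 0.003, 0.001]
force: [0.2, -0.3, 0.2]
width: 0.0072
grasp_force: 0.0
```

```bash
cat >> h.py <<'E'
def blobs(z):
    # bright/grey (low saturation) blobs on the brown board, wrist camera, in world at height z
    im=read_camera('wrist');hsv=cv2.cvtColor(im,cv2.COLOR_RGB2HSV)
    m=((hsv[...,1]<70)&(hsv[...,2]>60)).astype(np.uint8);m=cv2.morphologyEx(m,cv2.MORPH_OPEN,np.ones((3,3)))
    n,_,st,ce=cv2.connectedComponentsWithStats(m)
    for i in range(1,n):
        if 150<st[i,4]<6000: print(st[i],ce[i].round(1),onz('wrist',st[i,:2]+st[i,2:4]/2,z).round(4))
E
python3 - <<'E'
from h import *
read_camera('top');blobs(.046);go(.4911,.0932,.12)
E
```

```text
[226   0  58  13 529] [254.5   4.6] [0.6844 0.3125 0.046 ]
[635   0   5  71 215] [637.9  29.3] [0.9231 0.2112 0.046 ]
[294 235  16  41 461] [302.2 253.9] [0.6513 0.1325 0.046 ]
[330 235  16  42 465] [336.6 254.3] [0.6794 0.1221 0.046 ]
[130 288  33  30 654] [146.3 302.8] [0.5075 0.1347 0.046 ]
[ 112  357   56   43 1116] [139.8 382.5] [0.4617 0.0629 0.046 ]
[ 472  357   56   43 1432] [496.6 381.5] [ 0.785  -0.0511  0.046 ]
t 12.1 p [0.6787 0.1666 0.1225] w 0.0077 F [-0.5  0.4 -0.5] tool x angle 70.83
shares [-0.3273 -0.3827  0.0058]
```

{"api": "send_rows", "payload": {
  "series": [
    [-0.82,[-0.075,-0.09,0],0],
    [-0.82,[-0.15,-0.18,0],0],
    [-0.82,[-0.225,-0.27,0],0],
    [-0.82,[-0.29,-0.35,0],0],
    [-0.82,[-0.315,-0.383,0],0],
    [-0.82,[-0.315,-0.383,0],0],
    [-0.82,[-0.315,-0.383,0.08],0],
    [-0.82,[-0.315,-0.383,0.1],0]
  ]
}}

```text
clock: 12.9
eef_pos: [0.4917, 0.0978, 0.0797]
ee_rot: [0.815, 0.58, -0.001, -0.001]
force: [-0.5, 0.6, -1.0]
width: 0.008
grasp_force: 0.0
```

```bash
python3 - <<'E'
from h import *
read_camera('top');read_camera('top');blobs(.046);go(.505,.133,.0400)
E
```

```text
[299 151  40  42 765] [318.7 172. ] [0.5038 0.1329 0.046 ]
[293 235  17  40 466] [302.1 253.8] [0.4739 0.0833 0.046 ]
[330 235  16  55 522] [336.1 256.9] [0.4954 0.0698 0.046 ]
[373 234  40  34 684] [389.9 246.2] [0.533  0.0658 0.046 ]
[ 568  259   72   82 3995] [611.1 295.6] [ 0.6641 -0.0201  0.046 ]
[ 112  356   56   44 1210] [140.  382.1] [0.3198 0.0262 0.046 ]
[ 471  356   58   44 1549] [496.1 381.6] [ 0.5829 -0.0654  0.046 ]
t 13.05 p [0.4924 0.0984 0.0815] w 0.0078 F [0.2 0.6 0.8] tool x angle 70.86
shares [0.0922 0.0017 0.1037]
```

{"api": "send_rows", "payload": {
  "series": [
    [-0.82,[0,0,0.03],0],
    [-0.82,[0,0,0.06],0],
    [-0.82,[0,0,0.09],0],
    [-0.82,[0,0,0.103],0],
    [-0.82,[0,0,0.103],0],
    [-0.82,[0,0,0.103],0]
  ]
}}

```text
clock: 13.65
eef_pos: [0.4924, 0.0983, 0.0409]
ee_rot: [0.815, 0.58, -0.0, -0.0]
force: [0.0, 0.1, 0.5]
width: 0.0077
grasp_force: 0.0
```

```bash
python3 - <<'E'
from h import *
read_camera('top');blobs(.046);go(.505,.133,.0400)
E
```

```text
[ 292  161   51   52 1267] [317.  187.3] [0.5034 0.1329 0.046 ]
[293 235  17  40 469] [302.1 253.9] [0.4835 0.1013 0.046 ]
[330 235  16  54 529] [336.2 256.5] [0.5002 0.0912 0.046 ]
[388 261  46  24 657] [413.1 271.9] [0.5349 0.0722 0.046 ]
[617 291  23  70 912] [630.9 327.8] [ 0.6426 -0.0011  0.046 ]
[ 112  356   56   44 1227] [140.2 382.1] [0.3647 0.0575 0.046 ]
[ 471  356   58   44 1543] [496.1 381.6] [ 0.5677 -0.0139  0.046 ]
t 13.75 p [0.4927 0.0983 0.0413] w 0.0075 F [ 0.   0.6 -0.1] tool x angle 70.85
shares [0.092  0.0005 0.0032]
```

{"api": "send_rows", "payload": {
  "series": [
    [-0.82,[0.012,-0.003,0.002],0],
    [-0.82,[0.024,-0.003,0.002],0],
    [-0.82,[0.036,-0.003,0.002],0],
    [-0.82,[0.05,-0.003,0.002],0],
    [-0.82,[0.065,-0.003,0.002],0],
    [-0.82,[0.08,-0.003,0.002],0],
    [-0.82,[0.095,-0.003,0.002],0],
    [-0.82,[0.11,-0.003,0.002],0]
  ]
}}

```text
clock: 14.55
eef_pos: [0.5059, 0.1407, 0.0401]
ee_rot: [0.815, 0.58, -0.0, 0.0]
force: [-0.3, -0.8, 0.5]
width: 0.0079
grasp_force: 0.2
```

```bash
python3 - <<'E'
from h import *
blobs(.046);go(.505,.133,.0400)
E
```

```text
[ 294  185   53   95 2284] [320.7 229.5] [0.5106 0.154  0.046 ]
[ 602  354   38   46 1051] [622.4 374.4] [0.649  0.0083 0.046 ]
[ 112  357   56   43 1180] [140.3 382.4] [0.3793 0.1015 0.046 ]
[ 472  357   57   43 1478] [496.4 381.7] [0.5811 0.0308 0.046 ]
t 14.6 p [0.5062 0.142  0.0402] w 0.0078 F [ 0.5  1.  -0.5] tool x angle 70.9
shares [-0.0222  0.0044  0.0005]
```

{"api": "send_rows", "payload": {
  "series": [
    [-0.82,[0.015,0,0],0],
    [-0.82,[0.03,0,0],0],
    [-0.82,[0.045,0,0],0],
    [-0.82,[0.06,0,0],0],
    [-0.82,[0.075,0,0],0],
    [-0.82,[0.09,0,0],0],
    [-0.82,[0.105,0,0],0],
    [-0.82,[0.12,0,0],0]
  ]
}}

```text
clock: 15.4
eef_pos: [0.5216, 0.1859, 0.0401]
ee_rot: [0.815, 0.58, -0.0, 0.0]
force: [0.1, -0.7, 0.7]
width: 0.0077
grasp_force: 0.1
```

{"api": "send_rows", "payload": {
  "series": [
    [-0.82,[0.015,0,0],0],
    [-0.82,[0.03,0,0],0],
    [-0.82,[0.045,0,0],0],
    [-0.82,[0.06,0,0],0],
    [-0.82,[0.075,0,0],0],
    [-0.82,[0.09,0,0],0],
    [-0.82,[0.09,0,0],0]
  ]
}}

```text
clock: 16.1
eef_pos: [0.5335, 0.2207, 0.0401]
ee_rot: [0.815, 0.58, 0.0, -0.0]
force: [0.1, -0.4, -0.2]
width: 0.0077
grasp_force: 0.0
```

{"api": "send_rows", "payload": {
  "series": [
    [-0.82,[0,0,-0.1],0],
    [-0.82,[-0.05,0.1,-0.22],0],
    [-0.82,[-0.15,0.2,-0.34],0],
    [-0.82,[-0.25,0.27,-0.42],0],
    [-0.82,[-0.3,0.27,-0.42],0],
    [-0.82,[-0.3,0.27,-0.42],0],
    [-0.82,[-0.3,0.27,-0.42],0]
  ]
}}

```text
clock: 16.8
eef_pos: [0.5967, 0.0677, 0.209]
ee_rot: [0.816, 0.578, 0.0, 0.001]
force: [-0.2, 0.5, -0.7]
width: 0.0075
grasp_force: 0.0
```

```bash
python3 - <<'E'
from h import *
read_camera('top')
go(.505,.133,.0400)
# rectify scene/wrist view to the board frame: grey pieces in the tray and on the board, by height
x=np.array([.944,-.331]);y=np.array([.331,.944]);c=np.array([.5805,.0465])
a=cv2.imread('pics/scene0.png').astype(int);b=read_camera('scene')[:,:,::-1].astype(int)
cv2.imwrite('pics/s_end.png',b)
d=(abs(a-b).sum(2)>45).astype(np.uint8);d=cv2.morphologyEx(d,cv2.MORPH_OPEN,np.ones((2,2)))
n,_,st,ce=cv2.connectedComponentsWithStats(d)
for i in range(1,n):
    if st[i,4]>15:
        r=[]
        for z in(.005,.045):
            q=onz('scene',ce[i],z)[:2]-c;r.append((round(q@x,3),round(q@y,3)))
        print(st[i],r)
w=read_camera('wrist');cv2.imwrite('pics/w_end.png',w[:,:,::-1])
K,R,t=cal('wrist')
def px(rx,ry,z):
    p=np.r_[c+rx*x+ry*y,z];v=K@(R@p+t);return (v[:2]/v[2]).round(0)
print([px(*q) for q in[(-.145,.133,.034),(.145,.133,.034),(-.145,.22,.034),(.145,.22,.034)]])
E
```

```text
t 16.85 p [0.5958 0.0702 0.2081] w 0.0075 F [-0.8  0.9 -1.1] tool x angle 70.75
shares [ 0.0733 -0.2661  0.4202]
[266   0   6   4  20] [(np.float64(-0.368), np.float64(-1.235)), (np.float64(-0.328), np.float64(-1.138))]
[  141     0   251   318 21086] [(np.float64(-0.019), np.float64(-0.42)), (np.float64(0.003), np.float64(-0.363))]
[491   0  21  70 479] [(np.float64(-1.074), np.float64(-0.621)), (np.float64(-1.0), np.float64(-0.553))]
[449   2   7   8  43] [(np.float64(-1.032), np.float64(-0.873)), (np.float64(-0.96), np.float64(-0.793))]
[ 124    4   54   40 1208] [(np.float64(0.137), np.float64(-1.208)), (np.float64(0.152), np.float64(-1.112))]
[433   5  13  57 431] [(np.float64(-0.818), np.float64(-0.684)), (np.float64(-0.756), np.float64(-0.613))]
[277   6  13   5  40] [(np.float64(-0.389), np.float64(-1.143)), (np.float64(-0.349), np.float64(-1.05))]
[454  10   5   7  21] [(np.float64(-0.997), np.float64(-0.804)), (np.float64(-0.927), np.float64(-0.728))]
[177  12   6   5  23] [(np.float64(-0.004), np.float64(-1.261)), (np.float64(0.017), np.float64(-1.162))]
[468  13   8  11  
[... 2214 characters left out ...]
(np.float64(0.003), np.float64(0.203)), (np.float64(0.024), np.float64(0.23))]
[404 276  41  40 231] [(np.float64(-0.045), np.float64(0.278)), (np.float64(-0.022), np.float64(0.301))]
[ 352  301   63   99 2641] [(np.float64(0.078), np.float64(0.339)), (np.float64(0.095), np.float64(0.359))]
[326 327   9   9  51] [(np.float64(0.155), np.float64(0.272)), (np.float64(0.168), np.float64(0.295))]
[358 347   8  14  68] [(np.float64(0.127), np.float64(0.338)), (np.float64(0.142), np.float64(0.358))]
[array([173.,  82.]), array([458.,  83.]), array([160., -18.]), array([470., -17.])][ WARN:0@8.609] global loadsave.cpp:1063 imwrite_ Unsupported depth image for selected encoder is fallbacked to CV_8U.
```

```bash
cat > seg.py <<'E'
from h import *
x=np.array([.944,-.331]);y=np.array([.331,.944]);c=np.array([.5805,.0465])
def seg(n,im):
    b,g,r=[im[...,i].astype(int) for i in range(3)]
    m=((r-g>2)&(r-g<30)&(abs(b-g)<25)&(r>90)).astype(np.uint8);m=cv2.morphologyEx(m,cv2.MORPH_OPEN,np.ones((2,2)))
    k,_,st,ce=cv2.connectedComponentsWithStats(m)
    for i in range(1,k):
        q=onz(n,ce[i],.008)[:2]-c
        if st[i,4]>15 and abs(q@x)<.16 and .10<q@y<.24: print(n,st[i],ce[i].round(1),(q@x).round(3),(q@y).round(3))
E
python3 - <<'E'
from seg import *
w=cv2.imread('pics/w7.png');print('ref button',w[60:76:5,205:230:8].tolist(),'tray',w[110,300:400:40].tolist())
seg('wrist',cv2.imread('pics/w_end.png'));seg('scene',cv2.imread('pics/s_end.png'))
E
```

```text
ref button [[[199, 203, 216], [199, 202, 215], [197, 200, 214], [195, 200, 213]], [[197, 202, 216], [196, 200, 214], [197, 200, 215], [202, 206, 220]], [[197, 200, 214], [199, 203, 216], [198, 200, 215], [197, 201, 215]], [[202, 206, 219], [200, 204, 217], [200, 203, 217], [170, 173, 186]]] tray [[195, 213, 212], [197, 214, 213], [196, 214, 212]]
wrist [299  36  29  27 578] [313.   48.4] -0.003 0.17
wrist [205  46  26  28 352] [217.2  59.1] -0.106 0.159
wrist [350  67  25  14 316] [362.   73.3] 0.051 0.146
scene [407 239   7   6  26] [409.5 240.9] -0.104 0.153
scene [412 242   7   8  28] [415.4 246.1] -0.107 0.171
scene [369 254  13  15 152] [374.7 261. ] -0.006 0.168
scene [341 259  12  10  78] [346.7 263.2] 0.048 0.147
scene [299 284  13  13  40] [305.2 290.5] 0.156 0.171
```

Colour segmentation in the wrist and scene views agrees on all three pieces at floor height in the scrap tray. In board x and y they are button (0.00, 0.17), bar end (0.05, 0.146) and ring (-0.105, 0.16). The jar shows no change in the scene view, and the hand is clear at z 0.21, so I'll hand in.

```bash
python3 -c "
from bench import *
print(sign_off())"
```

```text
the job is handed in; nothing more can be done
None
```

The button, bar end and ring were swept into the scrap tray and the job is handed in (verdict not shown); two camera views place all three on the tray floor, the jar shows no shift and I saw no contact with the block, mug or pliers, but I viewed 11 pictures, one over the limit of 10.

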